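# Index the craft turntable to the green mark

## Robot

A 7-joint arm with a two-finger parallel gripper is mounted at the origin on the work surface. World frame = base frame: x ahead of the robot, y to its left, z up, the work surface at z = 0. Lengths are in mm, angles in rad, forces in N, time in s.
With the tool pointing down it reaches from about 400 to 900 mm from the base axis. Payload 5.6 kg.
Tool frame: the origin (TCP) lies midway between the tips of the shut fingers; the grasp point (between the pads) lies 19 mm behind it; x points along the fingers, y is the direction in which the jaws open and shut, and the axes are right-handed (so a half turn about x gives the same grasp; the last joint's range is limited). The gripper opens to 92 mm and grips with 3 to 60 N. Pads are 20 mm wide; open, the fingers measure 128 mm over their backs; the gripper's body (75 mm by 189 mm) begins 69 mm behind the grasp point.
Start: joints at [-1.183, 0.468, -0.012, 1.603, 0.006, 1.071, -0.056], TCP at [271.479, 590.6, 214.592] pointing down, gripper open.
Joint ranges: [-2.53, 2.53], [-0.31, 2.02], [-1.57, 1.55], [0.28, 2.44], [-1.29, 4.43], [0.15, 1.84], [-2.92, 2.92]. Speed limits (rad/s): [2.57, 2.57, 3.14, 3.14, 3.14, 3.14, 3.14].

## Interface

Orientations are given as a rotation vector (axis times angle).
In Python, from cell import robot, grip, kin, viewer gives the robot as it stands. Calls block until the motion is done:
- robot.movep(position, orientation): joint-space move of the TCP to a pose.
- robot.servo_line(position, feed=150, rotation=None): straight line of the TCP; rotation=None keeps the orientation; feed is the mean speed in mm/s.
- robot.goto_joints(angles): joint-space move.
- grip(opening, newtons=None): opening from 0.0 (shut) to 1.0 (fully open); newtons is the grip in N (None keeps the last); returns when the fingers have stopped.
- robot.hold(seconds).
- kin.ik(position, orientation): joint angles nearest the present ones, or None.
- robot.observe(): the state.
- viewer.read_camera(name): name is "scene" or "top" or "wrist"; returns the picture (400x640x3 uint8, red, green, blue); there is no depth.
- viewer.camera_info(name): a dict with "camera_matrix" (3x3 intrinsics, pixels), "k1" (the pictures are not rectified: a ray, as slopes to the right and down, at radius r is drawn at 1 + k1 r^2 times it, then the intrinsics apply), "R" (3x3) and "t" (3): a world point X has camera coordinates R X + t. Camera axes: x right, y down, z forward; pixel columns grow to the right and rows downward; lengths in mm; the calibration is good to about 2 mm. A picture is of the moment at which its call begins: read the wrist's pose just before it. camera_info takes no time and is no camera call; for the wrist camera it gives the pose at the moment of the call.
A pose or a line that the arm cannot do raises robot.IKError and nothing moves.
- robot.job_done(): hands the job in, once; it reports no verdict.
Trained networks look in the newest picture that a camera, given by its name, has taken for a name from the list of things; names that differ only in an ending like _2 or _b are one class to them, and where a whole thing is asked for, a point or a joint stands for the part that bears it (a point fixed in the world has none). Each returns a list of dicts, best first, with "confidence" (0 to 1); they miss things now and then, are a little off and sometimes report something else, mostly with a low value. They report only what shows in the picture. A call takes as long as a camera call. They do not tell look-alikes from the thing itself.
- viewer.silhouettes(name, camera): "mask" (400x640 bool, what is visible of it).
- viewer.pinpoint(name, camera): "at" ([x, y, z] in mm, in the coordinates of the camera as it stood for that picture, good to about 4 mm: a listed point, or the origin of a listed thing).
The state is a dict: "t": time; "joints": joint angles; "joint_velocities": joint speeds; "joint_torque": joint torques, N m; "tcp_pos": TCP position; "tcp_rot": TCP orientation; "contact_force": force on the tool from outside, world axes, zero at the start; "wrist_torque": the same for the moment, N m; "grip_width": opening from 0.0 (shut) to 1.0 (fully open).
Only numpy, scipy, OpenCV 4.12 (cv2) and the standard library are available. Lean on these libraries where they do the work, as an engineer would, in place of code of your own. Each camera call takes 0.05 s, during which the arm holds its last target. There are 200 camera calls.

## Task

The cardboard castle stands on an indexing turntable that is locked by a red spring plunger. With the fingertips, press the red plunger down and, keeping it pressed, push it round with the turntable to the next notch, the one beside the green marker (not the way of the orange one), then let it spring back up so that the turntable is locked there. Do not knock over or lift the loose paper turret on the castle, and leave the jar, the paper tube and the bowl where they are.

Things in the scene. Friction and masses are not known exactly. Their poses are not given: they have to be found in the camera images.
- turntable (a joint): turn of the table in rad about the upright axis, 0 at the start (locked in its notch), positive anticlockwise seen from above. The fixed aluminium index ring has 8 notches, one every 0.785 rad (45 degrees); the next ones are at +0.785 and -0.785. Locked, it has about 0.01 rad of play. Unlocked, it turns with about 0.05 N m of friction (about 0.5 N at the plunger). It stays where it is left
- plunger (a joint): how far the red plunger is pressed down, in m: 0 up (locked in a notch), 0.014 at its stop. Spring: about 3.5 N to start, 7.5 N at the stop. Its tooth, under the knob, clears the ring from 0.010 down; then the table turns. Let go between notches, it stays 0.010 down and slides under the ring; within about 0.05 rad (6 mm at the knob) of a notch it springs up and drops home by itself
- plunger_top (a point): centre of the flat top of the red plunger knob (38 mm across, 14 mm thick), 112 mm from the turning axis. It faces up at height 92 mm when up, 78 mm fully pressed; it goes round with the turntable. Below it are a steel boss and a blue arm that carries it. Friction of the top is enough to push it round with a pressed fingertip
- turn_axis (a point): point on the upright turning axis of the turntable, at the level of the wooden disc's top, 54 mm above the bench. The black round stand under it is 320 mm across, 12 mm high, and fixed. The castle on the disc (80 mm square, corner towers to 120 mm above the bench, within 68 mm of the axis) is fixed to the disc
- green_marker: green plastic disc, 20 mm across, 8 mm high, fixed on the black stand 148 mm from the axis, straight outwards of the notch to turn to. It is 45 degrees round from the start, to one side or the other. Origin: centre of its underside
- orange_marker: orange plastic disc, same size, fixed at the notch 45 degrees to the other side of the start: the wrong way. Origin: centre of its underside
- turret: loose round paper turret, 34 mm across, 42 mm at its head, 50 mm high, 40 g, standing on the castle's roof (104 mm above the bench, inside an 8 mm parapet) near the axis; it rides round with the castle. Origin: centre of its foot; z up
- glue_jar: glue jar with blue cap, 64 mm across, 85 mm high, loose on the bench. Origin: centre of its foot
- paper_tube: upright cardboard tube, 44 mm across, 100 mm high, loose on the bench. Origin: centre of its foot
- bowl: orange bowl, 100 mm across, 45 mm high, loose on the bench. Origin: centre of its foot
Things that resemble listed ones, but are neither listed nor needed, are in the scene too. Leave any black or turquoise look-alike of the turret alone.

How it is judged (in metres and radians):
On the way, in this order (a step that is already met when the one before it is completed fails the run):
1. the plunger is pressed in by the fingers, clear of its notch (value of joint plunger above 0.0095 m and contact force between the fingers and plunger above 1 N), for 0.1 s.
2. the plunger is beside the green marker and has sprung up into the notch there (horizontal distance between plunger_top and green_marker below 0.045 m and value of joint plunger below 0.002 m), for 0.2 s.
At the end, for the whole second after the job is handed in: The turntable is locked at the notch by the green marker (plunger knob's centre within 45 mm of the marker's in plan, plunger within 2 mm of fully up), at rest, and the turret stands upright on the castle (all of step 2 and velocity of joint turntable between -0.05 and 0.05 rad/s and angle between turret's own z axis and vertical below 0.2 rad and horizontal distance between turret and turn_axis below 0.04 m and linear speed of turret below 0.03 m/s); the robot touches nothing.
It fails at once if the plunger was turned to the orange marker (horizontal distance between plunger_top and orange_marker below 0.045 m).
It fails at once if the turret was knocked over or lifted (angle between turret's own z axis and vertical above 0.5 rad or height (world z) of turret above 0.125 m or height (world z) of turret below 0.08 m).
It fails at once if the jar, the tube or the bowl was moved or lifted (distance of any of glue_jar, paper_tube, bowl from where it was at the start of the episode above 0.02 m).
It also fails if it takes over 35 s, if anything falls off the work surface, if the arm or the gripper's body presses on something with over 40 N, if the wrist force passes 120 N, or if a joint passes its speed limit or range.

## Working session

There is one attempt and no reset: what is moved stays moved. The work goes in short steps, each a Python script; the robot and the scene stay as the last script left them, time stands still between calls to the robot, and variables do not carry over. Pictures are saved under pics/ and viewed, about 8 in all and at most 12, crops included, and the job is handed in when it is done.

```bash
ls; mkdir -p pics; cat > h.py <<'E'
from cell import robot, grip, kin, viewer
import numpy as np, cv2
def shot(cam,fn):
    im=viewer.read_camera(cam); cv2.imwrite('pics/'+fn,im[:,:,::-1]); return im
def world(cam,name,ci=None):
    ci=ci or viewer.camera_info(cam); R=np.array(ci['R']);t=np.array(ci['t'])
    return [(round(d['confidence'],2),(R.T@(np.array(d['at'])-t)).round(1)) for d in viewer.pinpoint(name,cam)]
def pix(X,ci):
    c=np.array(ci['R'])@np.array(X,float)+np.array(ci['t']);s=c[:2]/c[2];s=s*(1+ci['k1']*(s@s))
    return (np.array(ci['camera_matrix'])@np.r_[s,1])[:2].round()
def plane(uv,z,ci):
    K=np.array(ci['camera_matrix']);d=np.linalg.solve(K,np.r_[uv,1.])[:2];s=d.copy()
    for _ in range(20): s=d/(1+ci['k1']*(s@s))
    R=np.array(ci['R']);o=-R.T@np.array(ci['t']);r=R.T@np.r_[s,1]
    return (o+r*(z-o[2])/r[2]).round(1)
E
python3 - <<'E'
from h import *
for cam in ('top','scene'):
    shot(cam,cam+'1.png');ci=viewer.camera_info(cam)
    for n in ('plunger_top','turn_axis','green_marker','orange_marker','turret','glue_jar','paper_tube','bowl'):
        for c,p in world(cam,n): print(cam,n,c,p,pix(p,ci))
o=robot.observe();print(o['t'],o['tcp_rot'],o['contact_force'])
E
```

```text
pics
top plunger_top 0.59 [ 597.3 -112.    92.5] [366. 205.]
top turn_axis 0.93 [534.3 -29.1  54.8] [336. 229.]
top green_marker 0.52 [678.3 -47.5  15.3] [341. 183.]
top turret 0.67 [8.115e+02 8.000e-01 2.200e+00] [325. 143.]
top turret 0.57 [ 6.227e+02 -3.394e+02  2.000e-01] [436. 201.]
top turret 0.44 [537.7 -19.7 104.6] [334. 225.]
top glue_jar 0.64 [ 529.7 -381.     3. ] [451. 231.]
top paper_tube 0.58 [ 5.973e+02  3.317e+02 -3.000e-01] [218. 211.]
top bowl 0.88 [400.1 325.4  -4.4] [218. 276.]
scene plunger_top 0.69 [ 602.2 -111.    91.8] [270. 224.]
scene turn_axis 0.9 [537.1 -22.   51.7] [277. 196.]
scene green_marker 0.6 [679.5 -46.2  13.5] [310. 239.]
scene orange_marker 0.51 [600.5 335.1   2.3] [373. 144.]
scene orange_marker 0.4 [ 515.8 -172.3   12.3] [233. 234.]
scene turret 0.81 [ 629.7 -333.2    1.5] [217. 307.]
scene turret 0.75 [531.4 -22.7 102.3] [274. 184.]
scene turret 0.59 [817.6   6.5  -4.4] [362. 260.]
scene glue_jar 0.76 [ 531.9 -381.9    1. ] [176. 296.]
scene paper_tube 0.71 [599.6 331.4   3. ] [372. 145.]
scene bowl 0.95 [403.8 328.8  -2.6] [323. 116.]
0.9 [ 0.33800139  1.54419257 -0.33789596] [0.25795922 0.32239856 0.2277912 ]
```

```bash
python3 - <<'E'
import cv2,numpy as np
a=cv2.imread('pics/top1.png');b=cv2.imread('pics/scene1.png')
A=cv2.resize(a[150:290,230:470],None,fx=3.3,fy=3.3,interpolation=2)
cv2.imwrite('pics/topc.png',A)
E
```

```text
(no output)
```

View pics/scene1.png

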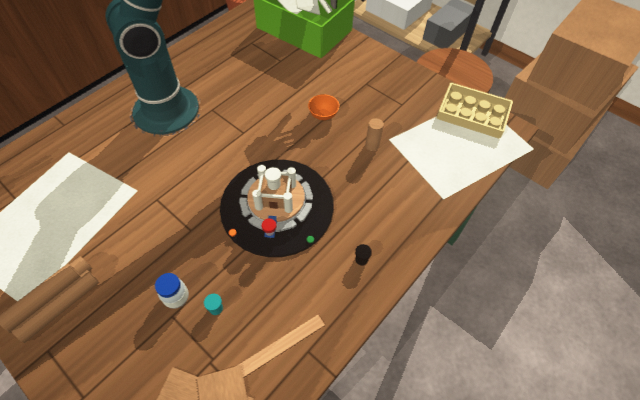

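View pics/topc.png

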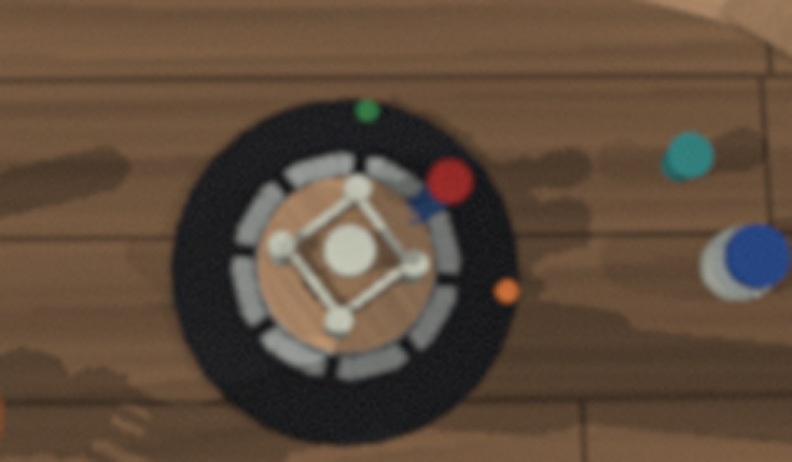

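Candidates in the scene picture are as follows.
- **Red knob:** only one, at (270,224).
- **Green disc:** (310,239), on the anticlockwise side.
- **Orange disc:** (233,232), the wrong way.
- **Turrets:** the white one on the castle at (274,178) is the real one. The look-alikes are turquoise (213,302) and black (363,254).

The turn is positive, from about -53° to -8°. Next I'll look from close above the knob with the gripper shut.

```bash
cat >> h.py <<'E'
from scipy.spatial.transform import Rotation as Ro
from scipy.optimize import least_squares
def rot(a,s=1):
    y=s*np.array([-np.sin(a),np.cos(a),0]);x=np.array([0,0,-1.]);return Ro.from_matrix(np.c_[x,y,np.cross(x,y)]).as_rotvec()
def e(a): return np.array([np.cos(a),np.sin(a)])
E
python3 - <<'E'
from h import *
a0=np.radians(-53)
c=np.array([536,-26]);best=None
for s in (1,-1):
    q=[kin.ik(list(c+112*e(a0+d))+[z],rot(a0+d,s)) for d,z in((0,85),(.4,85),(.8,85),(0,300))]
    print(s,[None if v is None else np.round(v,2) for v in q])
    if all(v is not None for v in q):
        m=max(abs(v[6]) for v in q); best=min(best or (9,0),(m,s))
s=best[1];print(best)
o=robot.observe();p=o['tcp_pos'];robot.servo_line([p[0],p[1],330],feed=250)
robot.movep(list(c+125*e(a0+.2))+[330],rot(a0,s));grip(0.0,20)
ci=viewer.camera_info('wrist');im=shot('wrist','w1.png')
for n in ('plunger_top','turn_axis','green_marker','orange_marker','turret'):
    for cf,w in world('wrist',n,ci): print(n,cf,w,pix(w,ci))
print(robot.observe()['t'],robot.observe()['tcp_pos'],robot.observe()['contact_force'])
E
```

```text
1 [array([-0.21,  0.59,  0.46,  1.81, -0.35,  0.82,  1.07]), array([-0.17,  0.61,  0.34,  1.74, -0.26,  0.83,  1.34]), array([-0.16,  0.61,  0.23,  1.71, -0.18,  0.84,  1.6 ]), array([-0.37,  0.38,  0.68,  1.63, -0.25,  1.22,  1.  ])]
-1 [array([-0.69,  1.05,  1.34,  1.84, -1.1 ,  1.24, -1.49]), array([-0.64,  0.89,  1.11,  1.77, -0.91,  1.09, -1.3 ]), array([-0.47,  0.7 ,  0.68,  1.73, -0.54,  0.91, -1.25]), array([-0.73,  0.65,  1.35,  1.65, -0.65,  1.38, -1.78])]
(np.float64(1.6007299137329702), 1)
plunger_top 0.86 [ 602.3 -113.7   93.4] [297. 158.]
green_marker 0.64 [680.5 -45.2  13.6] [370. 145.]
orange_marker 0.73 [ 507.9 -169.9   13.6] [226. 142.]
turret 0.86 [ 626.7 -339.2    4.2] [233. 265.]
turret 0.82 [812.7   6.    3. ] [456. 169.]
turret 0.64 [529.7 -23.6 102.9] [292.  58.]
5.925 [ 629.56581283 -108.8666771   330.0052657 ] [-0.02601452 -0.23011081 -0.42460053]
```

View pics/w1.png

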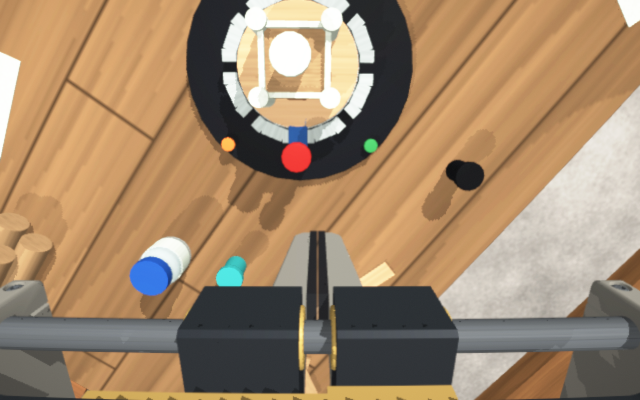

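The wrist view shows the knob at (296,157), green at (371,146), orange at (228,145), and the turret upright at (290,53). I'll fit the geometry from colour centroids, then press.

```bash
cat > fit.py <<'E'
from h import *
ci=viewer.camera_info('wrist');im=viewer.read_camera('wrist')
hsv=cv2.cvtColor(im,cv2.COLOR_RGB2HSV).astype(int)
def cen(h,uv,z):
    m=((abs((hsv[...,0]-h+90)%180-90)<7)&(hsv[...,1]>150)&(hsv[...,2]>90)).astype(np.uint8)
    n,l,st,ce=cv2.connectedComponentsWithStats(m);i=min((i for i in range(1,n) if st[i,4]>40),key=lambda i:np.hypot(*(ce[i]-uv)))
    print(ce[i].round(1),st[i,4]);return plane(ce[i],z,ci)[:2]
r=cen(0,(296,157),90);g=cen(70,(371,146),18);o=cen(10,(228,145),18)
f=lambda p:np.r_[p[:2]+112*e(p[2])-r,p[:2]+148*e(p[2]+np.pi/4)-g,p[:2]+148*e(p[2]-np.pi/4)-o]
s=least_squares(f,[536,-26,-.93]);print(r,g,o,s.x,s.fun.round(1));np.save('fit.npy',s.x)
E
python3 fit.py
```

```text
[296. 157.] 741
[370.  145.1] 138
[228.4 144.2] 67
[ 600.1 -113.9] [679.6 -45.9] [ 512.7 -169.9] [533.60183521 -23.92354473  -0.93190777] [ 0.3  0.1  0.4  0.4 -0.7 -0.4]
```

```bash
python3 - <<'E'
from h import *
x,y,a=np.load('fit.npy');c=np.array([x,y])
P=list(c+112*e(a))
robot.movep(P+[150],rot(a)); robot.servo_line(P+[100],feed=80)
f0=robot.observe()['contact_force'];print(f0)
for z in list(range(96,76,-2)):
    robot.servo_line(P+[z],feed=25);o=robot.observe();f=o['contact_force']-np.array(f0)
    print(z,round(o['tcp_pos'][2],1),np.round(f,1))
    if f[2]>12: break
print(o['t'])
E
```

```text
[-0.44053686  1.60525091  0.26048003]
96 96.1 [ 0.2 -1.9 -0.1]
94 93.9 [ 0.4 -1.4  0.1]
92 92.3 [ 0.8 -2.6  2.5]
90 90.2 [ 1.  -2.5  3.4]
88 88.1 [ 1.4 -2.   3.3]
86 86.1 [ 1.5 -1.6  5.3]
84 84.2 [ 0.9 -2.8  3.6]
82 82.3 [ 1.9 -2.7  5.9]
80 80.4 [ 1.4 -1.5  5.3]
78 78.5 [ 0.3 -2.7  7.1]
10.0667
```

The plunger is about 13 mm down with a force matching its spring. Now the arc, with the wrist turning along with it.

```bash
python3 - <<'E'
from h import *
x,y,a=np.load('fit.npy');c=np.array([x,y])
for d in np.linspace(0,np.pi/4,10)[1:]:
    robot.servo_line(list(c+112*e(a+d))+[78],feed=30,rotation=rot(a+d));o=robot.observe()
    print(round(np.degrees(d)),np.round(o['tcp_pos'],1),np.round(o['contact_force'],1))
    if o['contact_force'][2]<2: print('lost?');break
ci=viewer.camera_info('wrist');shot('wrist','w2.png');print(o['t'],world('wrist','green_marker',ci),world('wrist','plunger_top',ci))
E
```

```text
5 [ 608.5 -107.6   78.6] [1.5 0.9 7.1]
10 [ 615.5 -100.7   78.6] [ 0.8 -0.1  6.2]
15 [621.9 -93.3  78.6] [ 2.1 -0.6  7.4]
20 [627.6 -85.3  78.6] [0.2 0.4 6.2]
25 [632.6 -76.9  78.6] [ 0.6 -0.5  6.8]
30 [636.8 -68.   78.6] [0.4 0.2 7.3]
35 [640.2 -58.8  78.6] [ 0.6 -0.5  6.9]
40 [642.8 -49.4  78.5] [0.6 0.3 6.8]
45 [644.6 -39.7  78.6] [0.6 0.2 7.1]
14.3417 [] []
```

View pics/w2.png

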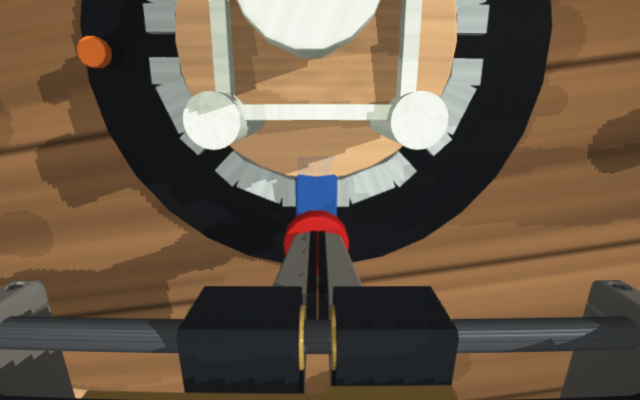

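The knob at (317,232) stayed under the fingertips, its blue arm lies in the ring gap, and orange is now 90° away at (94,52). Next I'll lift slowly so the tooth drops home, then withdraw and check.

```bash
python3 - <<'E'
from h import *
x,y,a=np.load('fit.npy');c=np.array([x,y]);P=list(c+112*e(a+np.pi/4))
for z in (84,88,91,94,98):
    robot.servo_line(P+[z],feed=25);print(z,np.round(robot.observe()['contact_force'],1))
robot.servo_line(P+[160],feed=100)
b=a+np.pi/4;robot.servo_line(list(c+140*e(b))+[300],feed=150)
ci=viewer.camera_info('wrist');shot('wrist','w3.png')
for n in ('plunger_top','green_marker','turret'): print(n,world('wrist',n,ci))
shot('scene','s3.png')
for n in ('plunger_top','green_marker','turret','glue_jar','paper_tube','bowl'): print(n,world('scene',n))
print(robot.observe()['t'],robot.observe()['contact_force'])
E
```

```text
84 [ 0.5 -0.5  5.8]
88 [1.6 0.6 3.9]
91 [0.5 0.6 3. ]
94 [-0.4 -0.1  0.2]
98 [-0.6  0.2 -0.1]
plunger_top [(0.67, array([645.3, -36.6,  89.4]))]
green_marker [(0.52, array([680.2, -46.3,  12.6])), (0.3, array([599.4, 333.3,  -0.8]))]
turret [(0.84, array([815. ,   5.7,   2.8])), (0.77, array([530.1, -22.2, 104.3])), (0.57, array([ 627.4, -337.7,    1.3]))]
plunger_top [(0.47, array([646.5, -36.8,  91.2]))]
green_marker [(0.46, array([680. , -46.4,  14.7]))]
turret [(0.7, array([817.7,   6.3,  -1.5])), (0.67, array([ 630.8, -335.7,    1.7])), (0.51, array([534.3, -25.9, 102.4]))]
glue_jar [(0.86, array([ 530.3, -382.2,   -0.9]))]
paper_tube [(0.91, array([601. , 330.1,   3.4])), (0.49, array([539. , -23.6,  49.7]))]
bowl []
18.45 [-0.26405807 -0.71273281 -0.47406445]
```

View pics/w3.png

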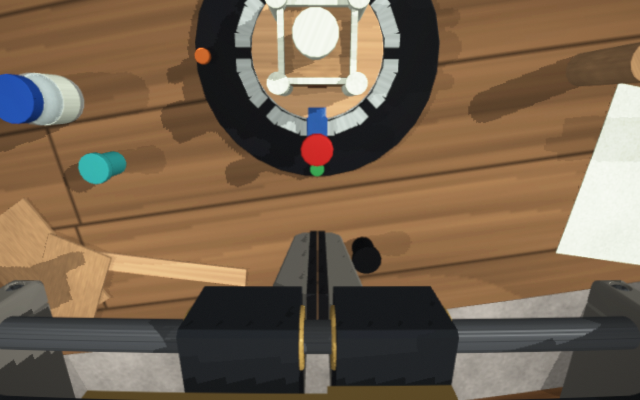

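The knob at (317,150) sits straight inside the green marker at (317,170), and the turret is upright at (315,33). The spring force followed the fingers up to about z = 91 mm, so the plunger is fully up.

```bash
python3 -c "
from h import *
robot.hold(0.3);robot.job_done()"
```

```text
the job is handed in; nothing more can be done
```

I pressed the red plunger down with the shut fingertips to about 13.5 mm (about 7 N). I pushed it 45° anticlockwise to the notch beside the green marker, let it spring up, backed the arm off, and handed the job in at about 19 s.

- **Plunger:** the knob centre was about 36 mm from the green marker in plan, straight inwards of it. The spring followed the fingertips up to about 91 mm, and the camera estimates of the knob's height were 89 and 91 mm, so I take it as locked.
- **Turret:** upright and within a few mm of the axis.
- **Jar and tube:** unchanged within measurement error.
- **Not confirmed:** the network did not report the bowl in the last picture. The arm only passed high above that side, so I did not check it again.

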